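Start the bench timers in order

ROBOT

A 6-joint arm with a two-finger parallel gripper is mounted at the origin on a cart in front of the work surface, level with it; the furniture and walls round the work are solid. World frame = base frame: x ahead of the robot, y to its left, z up, the work surface at z = 0. Lengths are in mm, angles in rad, forces in N, time in s.
With the tool pointing down it reaches from about 275 to 825 mm from the base axis. Payload 4.9 kg.
Tool frame: the origin (TCP) lies at the very end of the fingers, on their centre line; the grasp point (between the pads) lies 19 mm behind it; z points along the fingers, y is the line along which they close (so a half turn about z gives the same grasp; the last joint's range is limited). The gripper opens to 85 mm and grips with 20 to 120 N. Pads are 22 mm wide; open, the fingers measure 114 mm over their backs; the gripper's body (76 mm by 85 mm) begins 54 mm behind the grasp point. The pads swing forward as they close: fully open they stand 13 mm farther back than shut.
Start: joints at [-1.3, 0.326, -0.193, 1.052, 0, 1.437], TCP at [216.622, -505.562, 207.581] pointing down, gripper open.
Joint ranges: [-2.65, 2.65], [-0.97, 1.79], [-1.3, 1.35], [-1.93, 2.1], [-1.47, 1.37], [-3.14, 3.14]. Speed limits (rad/s): [2.57, 2.57, 3.14, 3.14, 3.14, 3.14].

INTERFACE

Orientations are given as [roll, pitch, yaw] about the fixed x, y, z axes, in that order (R = Rz(yaw) Ry(pitch) Rx(roll)).
In Python, from bench import bot, solve_ik, imaging gives the robot as it stands. Calls block until the motion is done:
- bot.move_ptp(position, orientation): joint-space move of the TCP to a pose.
- bot.movel(position, rot=None, max_speed=150, threshold=None): straight line of the TCP; rot=None keeps the orientation; max_speed is the mean speed in mm/s. With threshold (N) it stops when the force on the tool has changed by that much, and returns True; else False.
- bot.move_j(angles): joint-space move.
- bot.grip(opening, effort=None): opening from 0.0 (shut) to 1.0 (fully open); effort is the grip in N (None keeps the last); returns when the fingers have stopped.
- bot.dwell(seconds).
- solve_ik(position, orientation): joint angles nearest the present ones, or None.
- bot.get_state(): the state.
- imaging.capture(name): name is "scene" or "top" or "wrist"; returns the picture (384x512x3 uint8, blue, green, red); there is no depth.
- imaging.camera_model(name): a dict with "K" (3x3 intrinsics, pixels), "position" and "rotation" of the camera in the world. Camera axes: x right, y up, looking along -z (the intrinsics and any distortion apply to the point x, -y, -z); pixel columns grow to the right and rows downward; lengths in mm; the calibration is good to about 2 mm. A picture is of the moment at which its call begins: read the wrist's pose just before it. camera_model takes no time and is no camera call; for the wrist camera it gives the pose at the moment of the call.
A pose or a line that the arm cannot do raises bot.IKError and nothing moves.
- bot.sign_off(): hands the job in; it is judged then, once.
The state is a dict: "t": time; "qpos": joint angles; "joint_velocities": joint speeds; "effort": joint torques, N m; "tcp_pos": TCP position; "orientation": TCP orientation; "contact_force": force on the tool from outside, world axes, zero at the start; "wrist_torque": the same for the moment, N m; "opening": opening from 0.0 (shut) to 1.0 (fully open); "gripper_force": force on a finger pad.
Only numpy, scipy, OpenCV 4.12 (cv2) and the standard library are available. Lean on these libraries where they do the work, as an engineer would, in place of code of your own. Each camera call takes 0.05 s, during which the arm holds its last target. There are 200 camera calls.

TASK

Start the timed assay: with the closed fingertips lightly press down the start key of the red timer, then the yellow, then the blue, each all the way down so that it stays down. Do not press the white timer's key; do not lift or shift any timer, leave the things standing among them alone, and finish clear of everything.

Things in the scene. Friction and masses are not known exactly. Their poses are not given: they have to be found in the camera images.
- red_timer: small loose bench timer (0.45 kg, not fixed down) in grey plastic with a red start key on top; the housing block is 46 mm (x) by 66 mm (y), its top 45 mm above the bench, with a low sloped display nose reaching 49 mm from the origin towards its own -x. Origin on the bench straight below the key's centre, z up
- red_key_top (a point): centre of the top face of the red start key, which is 30 mm (x) by 36 mm (y); the face is 65 mm above the bench while the key is up and 57 mm when it is fully down and let go. The cap sits on a soft spring (2 N per mm, at most 6 mm), so under the finger it sinks a little further than the key's travel (to 51 mm at most) and then springs back; the point moves with the cap
- red_key (a joint): travel of the red key in m, without the give of its sprung cap, 0 = up (not started), 0.008 = fully down against its stop; slides straight down against a steady friction of about 2 N, with no return spring: it stays where it is left. The timer counts as started from 0.0055
- yellow_timer: small loose bench timer (0.45 kg, not fixed down) in grey plastic with a yellow start key on top; the housing block is 46 mm (x) by 66 mm (y), its top 45 mm above the bench, with a low sloped display nose reaching 49 mm from the origin towards its own -x. Origin on the bench straight below the key's centre, z up
- yellow_key_top (a point): centre of the top face of the yellow start key, which is 30 mm (x) by 36 mm (y); the face is 65 mm above the bench while the key is up and 57 mm when it is fully down and let go. The cap sits on a soft spring (2 N per mm, at most 6 mm), so under the finger it sinks a little further than the key's travel (to 51 mm at most) and then springs back; the point moves with the cap
- yellow_key (a joint): travel of the yellow key in m, without the give of its sprung cap, 0 = up (not started), 0.008 = fully down against its stop; slides straight down against a steady friction of about 2 N, with no return spring: it stays where it is left. The timer counts as started from 0.0055
- blue_timer: small loose bench timer (0.45 kg, not fixed down) in grey plastic with a blue start key on top; the housing block is 46 mm (x) by 66 mm (y), its top 45 mm above the bench, with a low sloped display nose reaching 49 mm from the origin towards its own -x. Origin on the bench straight below the key's centre, z up
- blue_key_top (a point): centre of the top face of the blue start key, which is 30 mm (x) by 36 mm (y); the face is 65 mm above the bench while the key is up and 57 mm when it is fully down and let go. The cap sits on a soft spring (2 N per mm, at most 6 mm), so under the finger it sinks a little further than the key's travel (to 51 mm at most) and then springs back; the point moves with the cap
- blue_key (a joint): travel of the blue key in m, without the give of its sprung cap, 0 = up (not started), 0.008 = fully down against its stop; slides straight down against a steady friction of about 2 N, with no return spring: it stays where it is left. The timer counts as started from 0.0055
- white_timer: small loose bench timer (0.45 kg, not fixed down) in grey plastic with a white start key on top; the housing block is 46 mm (x) by 66 mm (y), its top 45 mm above the bench, with a low sloped display nose reaching 49 mm from the origin towards its own -x. Origin on the bench straight below the key's centre, z up. Not to be started
- white_key_top (a point): centre of the top face of the white start key, which is 30 mm (x) by 36 mm (y); the face is 65 mm above the bench while the key is up and 57 mm when it is fully down and let go. The cap sits on a soft spring (2 N per mm, at most 6 mm), so under the finger it sinks a little further than the key's travel (to 51 mm at most) and then springs back; the point moves with the cap
- white_key (a joint): travel of the white key in m, without the give of its sprung cap, 0 = up (not started), 0.008 = fully down against its stop; slides straight down against a steady friction of about 2 N, with no return spring: it stays where it is left. The timer counts as started from 0.0055
- blue_tube: blue capped sample tube standing upright, 25 mm across, 68 mm tall; origin at the centre of its underside. A bystander
- dish: round glass dish with lid, 64 mm across, 16 mm tall; origin at the centre of its underside. A bystander
- small_beaker: empty glass beaker, 52 mm across, 72 mm tall; origin at the centre of its underside. A bystander
- red_stopper: dark red tapered stopper, 25 mm across, 24 mm tall; origin at the centre of its underside. A bystander
- pen: marker pen lying on the bench, about 133 mm along its y axis, 14 mm thick; origin at the centre of its underside. A bystander
Mind the look-alikes: they are no part of the job. What is shaped like the yellow_timer but purple or turquoise is not meant.

How it is judged:
By the outcome, as a careful person would: the job done as asked, in the order asked, and still so for the second after the job is handed in, with the robot touching nothing.
It also fails if it takes over 42 s, if anything falls off the work surface, if the arm or the gripper's body presses on something with over 40 N, if the wrist force passes 120 N, or if a joint passes its speed limit or range.

## Working session

There is one attempt and no reset: what is moved stays moved. The work goes in short steps, each a Python script; the robot and the scene stay as the last script left them, time stands still between calls to the robot, and variables do not carry over. Pictures are saved under pics/ and viewed, at most 14 in all, crops included, and the job is handed in when it is done.

```bash
ls; mkdir -p pics; python3 - <<'E'
from bench import bot, imaging
import cv2
for n in("top","scene"):
    cv2.imwrite(f"pics/{n}0.png",imaging.capture(n)); m=imaging.camera_model(n); print(n,{k:(v.tolist() if hasattr(v,'tolist') else v) for k,v in m.items()})
s=bot.get_state();print(s['t'],s['orientation'],s['contact_force'])
E
```

```text
pics
top {'K': [[400.9243944142571, 0.0, 260.0862251243625], [0.0, 400.9243944142571, 189.85377910224912], [0.0, 0.0, 1.0]], 'position': [344.6970203806434, -97.39334655052131, 1246.5304037741887], 'rotation': [0.14251318942001623, 0.002760273994622864, -1.5874045399850996]}
scene {'K': [[369.87368743610386, 0.0, 258.80746997874775], [0.0, 369.87368743610386, 187.40340866292698], [0.0, 0.0, 1.0]], 'position': [-74.2734018259022, 394.204018868592, 826.8982870127574], 'rotation': [0.7803334685591927, 0.020631470842940702, -2.303533089159423]}
0.1 [-3.14005725e+00 -1.94062716e-04  4.04764232e-01] [-0.84871513 -0.14027039  0.19175569]
```

View pics/top0.png

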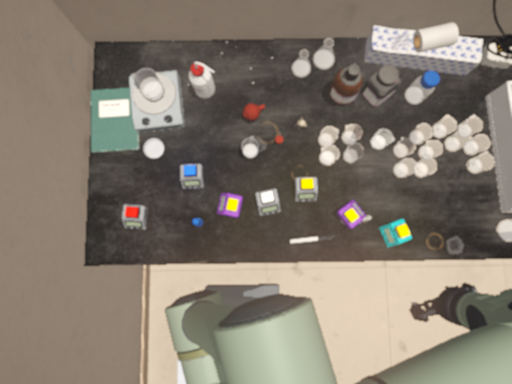

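View pics/scene0.png

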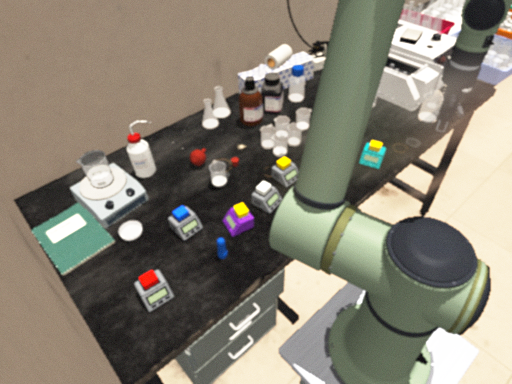

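The top view shows these candidates:
- **Red:** grey timer with a red key at (132,213). The red stopper and bulb at (253,111) and (279,139) are not timers.
- **Yellow:** grey housing at (307,184). The look-alikes are purple at (233,205) and (351,214), and turquoise at (403,231).
- **Blue:** grey timer at (191,171). The blue tube is at (198,222).
- **White:** at (267,197), to be avoided.

I choose the grey-housed red, yellow and blue timers. Next I'll locate them with both cameras and make one close crop.

```bash
cat > h.py <<'E'
import numpy as np, cv2
from scipy.spatial.transform import Rotation as R
from bench import bot, imaging
HUE={'red':(0,),'yellow':(30,),'blue':(107,)}
def ray(m,uv):
    d=np.linalg.inv(m['K'])@[*uv,1]; d=R.from_euler('xyz',m['rotation']).apply(d*[1,-1,-1])
    return np.array(m['position']),d
def at_z(m,uv,z):
    p,d=ray(m,uv); return p+d*(z-p[2])/d[2]
def project(m,P):
    c=R.from_euler('xyz',m['rotation']).inv().apply(np.array(P)-m['position'])*[1,-1,-1]
    q=np.array(m['K'])@c; return q[:2]/q[2]
def blob(img,col,uv,r=14):
    """centroid of bright coloured top-face blob within r px of uv; returns (uv, area, minAreaRect)"""
    h=cv2.cvtColor(img,cv2.COLOR_BGR2HSV).astype(int)
    dh=np.abs((h[...,0]-HUE[col][0]+90)%180-90)
    m=((dh<12)&(h[...,1]>130)&(h[...,2]>90)).astype(np.uint8)
    w=np.zeros_like(m); cv2.circle(w,tuple(int(round(x)) for x in uv),r,1,-1); m&=w
    v=h[...,2]; top=np.percentile(v[m>0],80); m&=(v>0.85*top).astype(np.uint8)
    ys,xs=np.nonzero(m)
    return np.array([xs.mean(),ys.mean()]),len(xs),cv2.minAreaRect(np.c_[xs,ys].astype(np.float32))
E
python3 - <<'E'
from h import *
T=cv2.imread('pics/top0.png');S=cv2.imread('pics/scene0.png')
mt=imaging.camera_model('top');ms=imaging.camera_model('scene')
for c,a,b in(('red',(132,213),(149,278)),('yellow',(307,184),(284,163)),('blue',(191,171),(181,213))):
    ua,n,r=blob(T,c,a);ub,k,_=blob(S,c,b)
    print(c,ua.round(1),n,r,at_z(mt,ua,65).round(1),ub.round(1),k,at_z(ms,ub,65).round(1))
print('white',at_z(mt,(267,197),65))
crop=cv2.resize(T[150:250,105:365],None,fx=3,fy=3,interpolation=cv2.INTER_CUBIC)
cv2.imwrite('pics/crop1.png',crop)
E
```

```text
red [131.1 211.5] 113 ((131.0, 211.5), (9.0, 12.0), 90.0) [456.2 285.4  65. ] [147.8 277.6] 189 [453.8 291.6  65. ]
yellow [306.6 183.4] 117 ((306.5, 183.0), (10.0, 11.0), 90.0) [ 531.4 -236.1   65. ] [283.5 161.2] 100 [ 529.8 -231.8   65. ]
blue [189.6 169.8] 100 ((189.5, 170.0), (8.0, 11.0), 90.0) [578.5 113.4  65. ] [179.9 211.3] 119 [576.6 120.6  65. ]
white [ 492.47744535 -117.11930487   65.        ]
```

View pics/crop1.png

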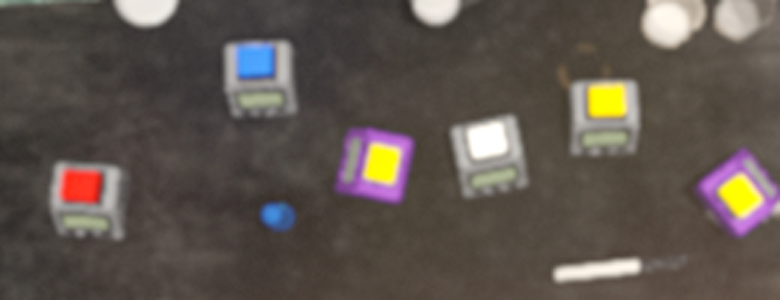

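All three chosen timers have grey housings and the purple ones are clearly different. The two cameras disagree by 4–7 mm, so I'll hover over red and refine from the wrist camera.

```bash
python3 - <<'E'
from h import *
bot.grip(0.0)
print(bot.get_state()['t'])
bot.move_ptp([455,288,170],[np.pi,0,np.pi])
m=imaging.camera_model('wrist'); I=imaging.capture('wrist'); cv2.imwrite('pics/w_red.png',I)
s=bot.get_state();print(s['t'],s['tcp_pos'],s['orientation'],s['opening'],m, project(m,[455,288,65]),s['contact_force'])
E
```

```text
0.8667
3.8333 [455.44868213 287.3689457  170.02259926] [-3.14144937e+00  1.31283538e-04  3.14027130e+00] 0.00029055865322881203 {'K': array([[331.29109975,   0.        , 262.76394861],
       [  0.        , 331.29109975, 191.08580885],
       [  0.        ,   0.        ,   1.        ]]), 'position': array([373.60681166, 287.11421112, 336.44583689]), 'rotation': array([-3.24773586e-01, -3.68804788e-04,  1.56902969e+00])} [263.85114824 179.99667804] [ 0.36525198  0.43435769 -1.05821388]
```

View pics/w_red.png

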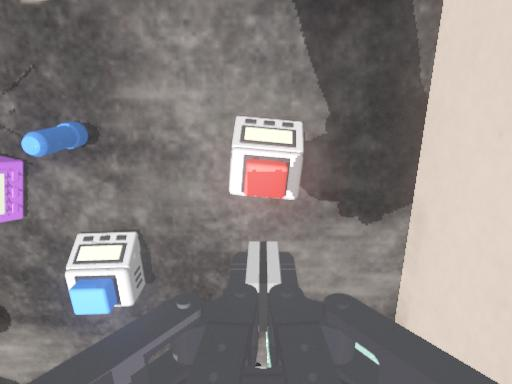

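The wrist view shows the red timer at about (266,178), with its key top spanning roughly rows 168–197. The blue timer is at (95,290), the tube at (55,140), and the closed fingers end at (263,245). I'll crop in to tell the key's top face from its side wall.

```bash
python3 - <<'E'
from h import *
I=cv2.imread('pics/w_red.png');m=imaging.camera_model('wrist')
print(I[155:202,266].tolist())
C=cv2.resize(I[110:205,225:310],None,fx=6,fy=6,interpolation=cv2.INTER_NEAREST)
for cx in(450,455,460):
  pts=np.array([project(m,[cx+a*15,288+b*18,65]) for a,b in((1,1),(1,-1),(-1,-1),(-1,1))]);print(cx,pts.round(1).tolist())
cv2.imwrite('pics/w_red_c.png',C)
E
```

```text
[[255, 255, 255], [217, 216, 222], [137, 135, 153], [144, 143, 158], [134, 134, 184], [117, 121, 216], [113, 117, 227], [115, 120, 229], [114, 120, 229], [125, 132, 255], [145, 151, 255], [161, 168, 255], [172, 178, 255], [175, 182, 255], [176, 183, 255], [177, 183, 255], [159, 166, 255], [118, 124, 246], [119, 124, 246], [120, 125, 247], [118, 123, 246], [119, 124, 246], [117, 123, 246], [119, 123, 246], [120, 126, 247], [116, 121, 246], [118, 122, 246], [116, 120, 245], [117, 121, 245], [116, 121, 245], [117, 120, 245], [117, 120, 244], [116, 120, 245], [116, 119, 245], [113, 117, 244], [113, 117, 244], [114, 117, 244], [114, 117, 245], [112, 117, 244], [112, 115, 244], [111, 115, 242], [134, 136, 239], [152, 155, 221], [139, 140, 158], [132, 134, 152], [127, 129, 148], [121, 123, 143]]
450 [[284.7, 191.1], [243.0, 191.1], [242.3, 157.1], [285.4, 157.0]]
455 [[284.6, 196.5], [243.2, 196.6], [242.4, 163.0], [285.2, 162.9]]
460 [[284.5, 201.9], [243.3, 202.0], [242.5, 168.7], [285.1, 168.6]]
```

View pics/w_red_c.png

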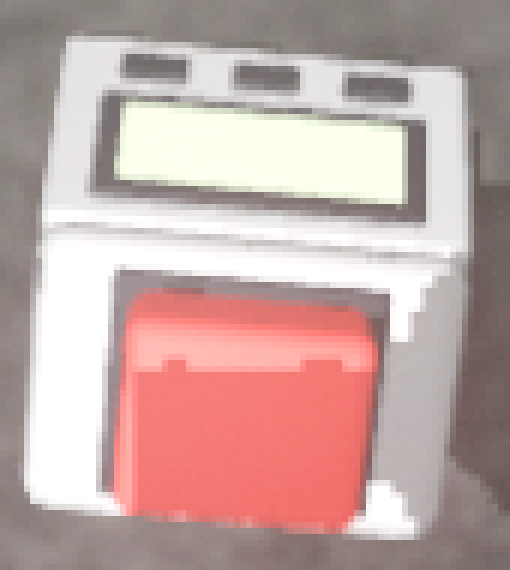

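Red's key edges (columns 245–287, far edge at row 196.5) put its centre at about (455, 290), midway between the two camera estimates. Now I'll press red, then hover over yellow and check it the same way.

```bash
cat >> h.py <<'E'
D=[np.pi,0,np.pi]
def press(x,y):
    bot.movel([x,y,75],max_speed=90)
    f0=bot.get_state()['contact_force'][2]
    hit=bot.movel([x,y,53],max_speed=20,threshold=9)
    s=bot.get_state(); print('pressed',hit,s['tcp_pos'].round(2),s['contact_force'].round(2),f0.round(2))
    bot.dwell(0.2); print('f',bot.get_state()['contact_force'].round(2))
    bot.movel([x,y,170],max_speed=120)
def edge(col,g):
    """key centre from the wrist view: columns' mid and far edge of the coloured key, near guess g"""
    m=imaging.camera_model('wrist'); I=imaging.capture('wrist'); cv2.imwrite(f'pics/w_{col}.png',I)
    h=cv2.cvtColor(I,cv2.COLOR_BGR2HSV).astype(int); dh=np.abs((h[...,0]-HUE[col][0]+90)%180-90)
    k=((dh<12)&(h[...,1]>90)).astype(np.uint8); u=project(m,[*g,65])
    w=np.zeros_like(k); cv2.circle(w,tuple(int(v) for v in u),40,1,-1)
    n,_,st,_=cv2.connectedComponentsWithStats(k&w); a=1+np.argmax(st[1:,4]); X,Y,W,H,A=st[a]
    p=at_z(m,(X+W/2,Y+H),65); print(col,u.round(1),st[a],'centre',(p-[15,0,0]).round(1)); return p[0]-15,p[1]
E
python3 - <<'E'
from h import *
edge('red',(455,289))
press(455,290)
edge('red',(455,289))
bot.move_ptp([530.5,-234,170],D)
print(edge('yellow',(530.5,-234)),bot.get_state()['t'])
E
```

```text
red [265. 180.] [ 244  158   44   41 1415] centre [457.3 289.9  65. ]
pressed False [455.14 290.08  53.15] [0.3  0.98 0.28] 0.34
f [0.06 0.3  0.03]
red [262.3 181.6] [ 241  160   44   41 1455] centre [457.7 289.6  65. ]
yellow [261.9 180.3] [ 238  161   44   39 1423] centre [ 533.5 -235.6   65. ]
(np.float64(533.4764749319627), np.float64(-235.618796717169)) 9.6833
```

View pics/w_yellow.png

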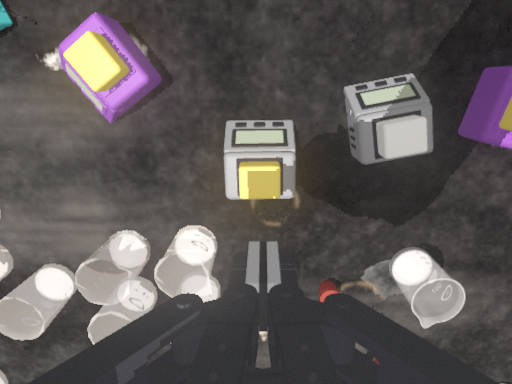

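The force stayed near zero at z = 53 and the red key looks unchanged, so the press didn't register. I need to find out why before going on. First I'll check where the TCP projects in the wrist image against the fingertips, and whether the red key moved in the fixed cameras.

```bash
python3 - <<'E'
from h import *
s=bot.get_state(); m=imaging.camera_model('wrist'); p=s['tcp_pos']; print(p, 'tcp px',project(m,p),project(m,p+[0,0,19]))
for n,u,q in(('top',(132,213),3),('scene',(149,278),3)):
    A=cv2.imread(f'pics/{n}0.png');B=imaging.capture(n);cv2.imwrite(f'pics/{n}1.png',B)
    print(n,blob(A,'red',u)[:2],blob(B,'red',u)[:2])
    c=np.hstack([cv2.resize(X[u[1]-30:u[1]+30,u[0]-30:u[0]+30],None,fx=6,fy=6,interpolation=cv2.INTER_NEAREST) for X in(A,B)])
    cv2.imwrite(f'pics/{n}_cmp.png',c)
E
```

```text
[ 530.81677177 -232.8585387   170.0220065 ] tcp px [263.4512906  235.18162206] [263.5552562  252.07598594]
top (array([131.14159292, 211.46902655]), 113) (array([131.14159292, 211.46902655]), 113)
scene (array([147.76190476, 277.60846561]), 189) (array([147.74074074, 277.66666667]), 189)
```

View pics/scene_cmp.png

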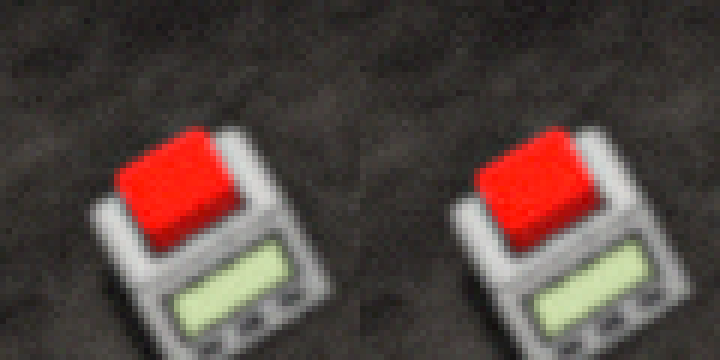

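The red key really is untouched. The fingertips end at row 242, while the reported TCP projects to row 235. So the actual tip sits behind the nominal TCP by an unknown amount. I'll go back to red and descend with a force stop, which is safe whatever the offset. I'll take a picture at the height already known to be free.

```bash
python3 - <<'E'
from h import *
bot.move_ptp([455.5,290,120],D)
bot.movel([455.5,290,55],max_speed=70)
cv2.imwrite('pics/s_low.png',imaging.capture('scene')); W=imaging.capture('wrist'); cv2.imwrite('pics/w_low.png',W)
s=bot.get_state(); print(s['t'],s['tcp_pos'],s['contact_force'],s['opening'])
S=cv2.imread('pics/s_low.png')
c=cv2.resize(S[200:330,80:220],None,fx=3,fy=3); cv2.imwrite('pics/low.png',np.hstack([c,cv2.resize(W,(380,390))[:c.shape[0]]]) )
E
```

```text
12.8833 [455.95315414 290.23394777  55.57145432] [-0.07708378 -0.10113738  0.47685601] 0.0034191736106367557
```

View pics/low.png

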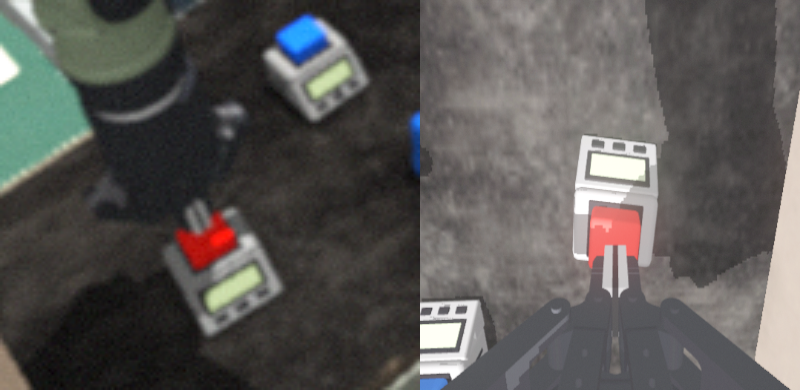

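The scene view shows the closed fingertips just above the red cap and over the key, not yet touching. I'll continue the descent with an 8 N stop.

```bash
python3 - <<'E'
from h import *
hit=False
for z in(50,46,43,40,37):
    hit=bot.movel([455.5,290,z],max_speed=20,threshold=8)
    s=bot.get_state(); print(z,hit,s['tcp_pos'].round(2),s['contact_force'].round(2))
    if hit or s['contact_force'][2]>7: break
bot.dwell(0.2);print(bot.get_state()['contact_force'].round(2))
bot.movel([455.5,290,100],max_speed=90)
m=imaging.camera_model('wrist');cv2.imwrite('pics/w_red2.png',imaging.capture('wrist'))
S=imaging.capture('scene');cv2.imwrite('pics/s2.png',S);print(bot.get_state()['t'])
A=cv2.imread('pics/scene0.png')
cv2.imwrite('pics/cmp2.png',np.hstack([cv2.resize(X[245:315,110:190],None,fx=5,fy=5) for X in(A,S)]))
E
```

```text
50 False [455.31 289.9   49.81] [0.55 0.83 1.35]
46 False [455.31 289.93  45.78] [-0.04  0.25  0.26]
43 False [455.35 289.93  42.84] [-0.01 -0.04 -1.46]
40 False [455.81 290.14  40.11] [-0.1   0.66  1.68]
37 False [455.72 290.1   37.01] [ 1.13 -0.04  1.97]
[ 0.7  -0.45  0.98]
15.6833
```

View pics/cmp2.png

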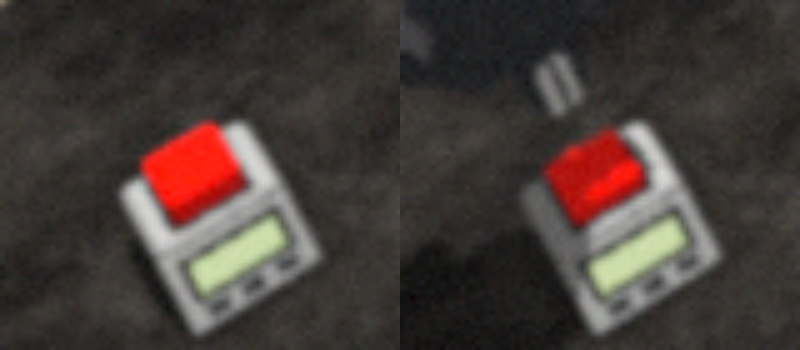

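The force of about 2 N at z = 37–40 matches the key's friction, and the cap looks slightly lower. So the true tip is roughly 20–25 mm behind the nominal TCP and the key is only part way down. I'll continue lower under the force stop.

```bash
python3 - <<'E'
from h import *
bot.movel([455.5,290,42],max_speed=80)
bot.dwell(0.2)
for z in(37,34,31,28,25,22):
    hit=bot.movel([455.5,290,z],max_speed=20,threshold=8)
    s=bot.get_state(); print(z,hit,s['tcp_pos'].round(2),s['contact_force'].round(2))
    if hit or s['contact_force'][2]>7: break
bot.dwell(0.15);print(bot.get_state()['contact_force'].round(2))
bot.movel([455.5,290,140],max_speed=120)
S=imaging.capture('scene');cv2.imwrite('pics/s3.png',S);print(bot.get_state()['t'])
A=cv2.imread('pics/scene0.png')
cv2.imwrite('pics/cmp3.png',np.hstack([cv2.resize(X[245:315,110:190],None,fx=5,fy=5) for X in(A,S)]))
E
```

```text
37 False [455.65 290.09  37.02] [ 0.22 -0.1   1.45]
34 False [455.66 290.06  33.96] [ 0.19 -0.5   1.3 ]
31 False [455.65 290.07  31.16] [-0.46  0.51  3.81]
28 False [455.74 290.1   28.64] [-1.79 -1.34  9.52]
[-0.01 -0.83  8.71]
19.3417
```

View pics/cmp3.png

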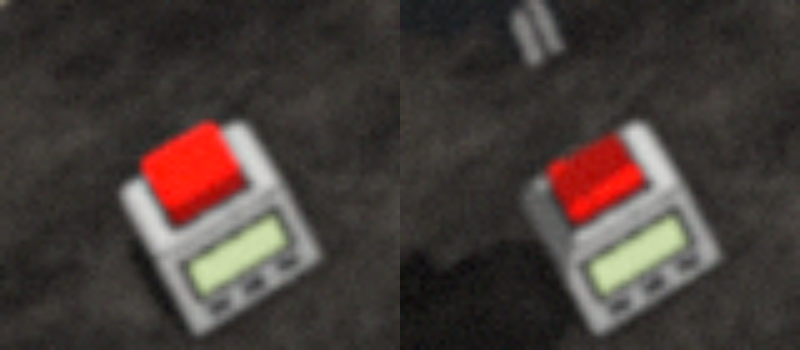

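Red is fully down. The force rose at about 2 N/mm to 8.7 N, the cap sits visibly lower and the housing hasn't moved. The tip offset is about 24 mm, so contact comes near z = 41. I'll press yellow and then blue the same way, going on only if the force profile is right.

```bash
cat >> h.py <<'E'
def press2(x,y):
    bot.movel([x,y,44],max_speed=110); bot.dwell(0.1)
    hit=bot.movel([x,y,26],max_speed=18,threshold=8)
    bot.dwell(0.15); s=bot.get_state(); print('press',hit,s['tcp_pos'].round(2),s['contact_force'].round(2))
    bot.movel([x,y,130],max_speed=130)
    return s['contact_force'][2]>5 and s['tcp_pos'][2]<31
E
python3 - <<'E'
from h import *
bot.move_ptp([531.5,-235,130],D)
ok=press2(531.5,-235); print(ok,bot.get_state()['t'])
if ok:
    bot.move_ptp([577.5,117,150],D)
    print(edge('blue',(577.5,117)),bot.get_state()['t'])
for n in('top','scene'): cv2.imwrite(f'pics/{n}4.png',imaging.capture(n))
A=cv2.imread('pics/scene0.png');S=cv2.imread('pics/scene4.png')
cv2.imwrite('pics/cmp4.png',np.hstack([cv2.resize(X[140:215,240:320],None,fx=5,fy=5) for X in(A,S)]))
E
```

```text
press True [ 531.86 -235.24   29.11] [-1.6   0.95  7.92]
True 24.2
blue [264.6 187.8] [ 241  166   47   42 1817] centre [579.8 116.9  65. ]
(np.float64(579.8052236850876), np.float64(116.93921919168659)) 25.5833
```

View pics/cmp4.png

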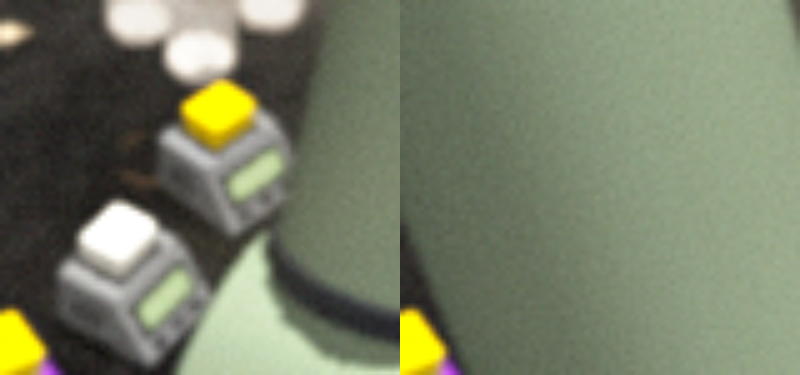

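The arm hides yellow in this view, but its force and depth (7.9 N at z = 29.1) match red's. The wrist camera confirms blue at about (578,117). Next I'll press blue, lift clear and compare the pictures.

```bash
python3 - <<'E'
from h import *
ok=press2(578,117); print(ok)
bot.move_ptp([400,290,260],D)
T0,S0=cv2.imread('pics/top0.png'),cv2.imread('pics/scene0.png')
T,S=imaging.capture('top'),imaging.capture('scene')
s=bot.get_state(); print(s['t'],s['contact_force'].round(2),s['tcp_pos'].round(1))
f=lambda X,a,b,c,d:cv2.resize(X[a:b,c:d],(390,290),interpolation=cv2.INTER_CUBIC)
cv2.imwrite('pics/fin.png',np.vstack([np.hstack([f(X,140,260,110,330) for X in(T0,T)]),np.hstack([f(X,145,250,160,320) for X in(S0,S)])]))
E
```

```text
press True [578.39 117.    29.11] [-1.69 -0.35  8.6 ]
True
29.9917 [0.34 0.64 0.82] [400.6 289.1 259. ]
```

View pics/fin.png

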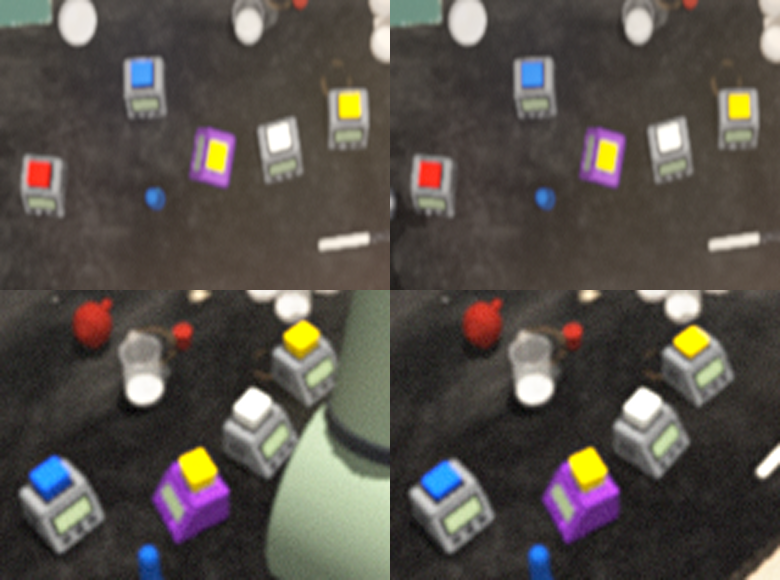

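In the final picture the blue and yellow keys are visibly lower. The white and purple keys are unchanged, nothing has shifted, and the arm is clear.

```bash
python3 -c "
from bench import bot
print(bot.sign_off())"
```

```text
the job is handed in; nothing more can be done
None
```

I pressed the red, yellow and blue keys fully down in that order, each with about 8–9 N, and handed the job in at about 30 s; the white timer and the bystanders I could see in the final pictures were unmoved, and the arm finished clear.

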